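Meter the lamp, then hold the amber glass cell in the beam

TASK

Pick up the light meter and hold it steady for a good second on the rail's light path, between lamp and camera, level and with its eye pointing straight at the middle of the lamp's glowing disc; then lay it gently back on the middle of its grey pad and let go. Next take the amber glass cell by its two white frosted faces only, never touching its clear amber glass, and hold it still and upright in the light path midway between lamp and camera lens, centred in the beam with its clear faces square to it: the program finishes while still holding it there. Leave the green cell, the spectacles and the lens cap where they are, and let neither meter nor amber cell drop.

Things in the scene. Friction and masses are not known exactly. Their poses are not given: they have to be found in the camera images.
- meter_center (a point): Centre of the loose black light meter: bar body 90 long x 28 wide x 40 high with a round 26 mm snout 20 long at its front (110 overall; about 120 g). Lies flat on its pad; own x points out of the eye, y across the 28 mm width, z up. 20 mm above its underside, 55 mm behind the tip. Orange button and grey display on top.
- meter_eye (a point): The meter's eye, the blue lens at the tip of its snout: 55 mm ahead (own x) of the meter's centre, same height, same axes.
- meter_pad: Fixed grey pad 170 x 90 x 4 mm high on the table, long side along its own x; origin at the centre of its underside (table height). The meter starts lying on it and goes back on it.
- rail: Fixed aluminium rail on the table, 450 long (own x -245 to 205), 64 wide, 16 high; origin on the table under the middle of the light path (orange stripe). At +x a grey drum lamp (x 120 to 190, 72 diameter, top 147 high) shines along -x; at -x a black camera (lens front x -122, body -180 to -230, 110 wide, top 158 high) looks along +x. Beam level along own x, 110 above the table.
- beam_middle (a point): The middle of the light path: on the beam axis 110 mm above the table, half-way between lamp and lens. Axes as the rail: x along the beam towards the lamp, z up.
- lamp_disc (a point): Centre of the lamp's pale-yellow glowing disc (52 mm diameter), on the beam axis 110 mm above the table, 120 mm from the middle of the path along the rail's +x. The disc faces the rail's -x.
- amber_center (a point): Centre of the loose upright amber glass cell, 60 high, 26 along own x, 30 along own y (about 100 g), z up. Its faces across own y (30 apart, each 22 wide x 60 high) are white frosted plates: grip only these. The clear amber glass is 2 mm proud of them at each x side; light passes along own x. Point 30 mm above its underside, which stands on the board.
- green_center (a point): Centre of a second cell, same form but green; stands on the same board about 90 mm away. Not to be moved.
- cell_board: Fixed grey board 150 (own x) x 190 (own y) x 6 mm high on the table; origin at the centre of its underside. Both cells stand on it, 45 mm either side of its centre along its y; which is which varies.
- spectacles: Loose brass-rimmed spectacles with folded-out arms, 112 mm wide (own y), 125 long, 40 high, on the table; origin in the middle of the underside. Not to be moved.
- lens_cap: Loose black lens cap, 68 mm diameter, 9 high, flat on the table; origin at the centre of its underside. Not to be moved.
- meter: The same light meter; origin at the centre of its underside, 20 mm below its centre point.
- amber_cell: The same amber cell; origin at the centre of its underside, 30 mm below its centre point.

How it is judged:
On the way, in this order (a step that is already met when the one before it is completed fails the run):
1. the light meter is held steady for a second in the light path, level, its eye 10 to 130 mm in front of the lamp disc and pointing at its middle within 15 mm and 0.2 rad (x of lamp_disc in the frame of meter_eye between 0.01 and 0.13 m and y of lamp_disc in the frame of meter_eye between -0.015 and 0.015 m and z of lamp_disc in the frame of meter_eye between -0.015 and 0.015 m and angle between the x axis of meter_eye and the x axis of lamp_disc, either way round below 0.2 rad and angle between meter_center's own z axis and vertical below 0.2 rad and linear speed of meter below 0.03 m/s and angular speed of meter below 0.3 rad/s and contact force between the fingers and meter above 0.5 N), for 1 s.
2. the meter lies flat on its pad again, let go, its centre within 35 mm of the pad's centre (horizontal distance between meter_center and meter_pad below 0.035 m and height (world z) of meter_center below 0.03 m and angle between meter_center's own z axis and vertical below 0.1 rad and contact force between the fingers and meter below 0.05 N and linear speed of meter below 0.03 m/s), for 0.2 s.
At the end, for the whole second after the job is handed in: Fingers on both frosted faces alone carry the amber cell, at rest, centre within 9 mm sideways and 12 mm in height of the beam axis, within 30 mm of midway lamp to lens, square and upright within 0.14 rad; meter released, flat on its pad, centre within 35 mm of the pad's (x of amber_center in the frame of beam_middle between -0.03 and 0.03 m and y of amber_center in the frame of beam_middle between -0.009 and 0.009 m and z of amber_center in the frame of beam_middle between -0.012 and 0.012 m and angle between the x axis of amber_center and the x axis of beam_middle, either way round below 0.14 rad and angle between amber_center's own z axis and vertical below 0.14 rad and linear speed of amber_cell below 0.03 m/s and angular speed of amber_cell below 0.3 rad/s and contact force between the fingers and amber_cell_c1 above 0.5 N and contact force between the fingers and amber_cell_c2 above 0.5 N and contact force between amber_cell and rail below 0.05 N and horizontal distance between meter_center and meter_pad below 0.035 m and height (world z) of meter_center below 0.03 m and angle between meter_center's own z axis and vertical below 0.1 rad and contact force between the fingers and meter below 0.05 N); the arm keeps its last pose, push and grip.
It fails at once if the fingers touch the amber cell's clear glass (contact force between the fingers and amber_cell_c0 above 0.3 N).
It fails at once if the green cell, the spectacles or the lens cap are moved more than 15 mm (distance of any of green_center, spectacles, lens_cap from where it was at the start of the episode above 0.015 m).
It fails at once if the meter falls freely (faster than 0.6 m/s, not held) (linear speed of meter above 0.6 m/s and contact force between the fingers and meter below 0.05 N).
It fails at once if the amber cell falls freely (faster than 0.6 m/s, not held) or is tipped over ((linear speed of amber_cell above 0.6 m/s and contact force between the fingers and amber_cell below 0.05 N) or angle between amber_center's own z axis and vertical above 0.8 rad).
It also fails if it takes over 58 s, if anything falls off the work surface, if the arm or the gripper's body presses on something with over 40 N, if the wrist force passes 120 N, or if a joint passes its speed limit or range.

ROBOT

A 7-joint arm with a two-finger parallel gripper is mounted at the origin on the work surface. World frame = base frame: x ahead of the robot, y to its left, z up, the work surface at z = 0. Lengths are in m, angles in rad, forces in N, time in s.
With the tool pointing down it reaches from about 0.425 to 0.875 m from the base axis. Payload 4.7 kg.
Tool frame: the origin (TCP) lies on the centre line of the jaws, within the pads' length; the fingertips stand 25 mm ahead of it and the grasp point (between the pads) lies 6 mm ahead of it; z points along the fingers, y is the line along which they close (so a half turn about z gives the same grasp; the last joint's range is limited). The gripper opens to 85 mm and grips with 20 to 120 N. Pads are 22 mm wide; open, the fingers measure 114 mm over their backs; the gripper's body (76 mm by 85 mm) begins 54 mm behind the grasp point. The pads swing forward as they close: fully open they stand 13 mm farther back than shut.
Start: joints at [-1.124, 0.321, -0.07, 1.45, 0.023, 1.371, -0.057], TCP at [0.273, 0.59, 0.256] pointing down, gripper open.
Joint ranges: [-2.86, 2.86], [-0.3, 2.09], [-1.38, 1.24], [0.06, 2.45], [-1.56, 4.7], [0.09, 2.05], [-2.69, 2.69]. Speed limits (rad/s): [2.57, 2.57, 3.14, 3.14, 3.14, 3.14, 3.14].

INTERFACE

Orientations are given as a unit quaternion [x, y, z, w].
In Python, from station import read_state, read_camera, camera_params, close_job, regions_of, mark_of gives the robot as it stands. The module is installed in compiled form; this text tells all that it offers.
- The arm moves only by the shell command python3 -m handwheel 'ROWS'. ROWS is JSON, a list of rows, each an object with "rot": the turn, a rotation vector about the world's x, y, z normalised to -1 to 1, where 1 is 45 degrees, a list of three; "slide": the shift along the world's x, y, z normalised to -1 to 1, where 1 is 0.3 m, a list of three; "hand": the gripper command: -1 is shut, 1 is fully open, values between are in proportion. A call has 1 to 8 rows; each row is the pose to reach, as a shift and turn from the pose commanded when the call began; what a row does not reach only later rows make up. A row lasts 1/10 s, in which the tool goes at most 50 mm and 8.59 degrees, less where a joint would pass 70% of its speed; a pose out of reach is approached as far as the arm can. A call with a number of a shift or a turn outside -1 to 1 is refused whole. A call with a gripper value outside its range is refused whole. The fingers move at their own pace and stop on an object; the grip force is fixed at half the most. Time passes only in rows, so rows that repeat a pose let the fingers close. It gives the time, the measured TCP pose, the force, the opening and the grip force at its end, in the units of the state.
- read_state(): the state, without advancing time (a new reading comes with each control period).
- read_camera(name): name is "side" or "top" or "wrist"; returns (picture, depth): 420x560x3 uint8, red, green, blue; 420x560 float32, m along the optical axis (not along the pixel's ray), 0 where there is no reading.
- camera_params(name): a dict with "fov_y" (degrees; the focal length in pixels is half the picture's height over the tangent of half this angle, whatever the lens; pixels are square), "cx", "cy" (the principal point, pixels), "rvec" (rotation vector, rad) and "tvec" (3), from world to camera coordinates, as OpenCV has them. Camera axes: x right, y down, z forward; pixel columns grow to the right and rows downward; lengths in m; the calibration is good to about 2 mm. A picture is of the moment at which its call begins: read the wrist's pose just before it. camera_params takes no time and is no camera call; for the wrist camera it gives the pose at the moment of the call.
- close_job(): hands the job in; it is judged then, once.
Trained networks look in the newest picture that a camera, given by its name, has taken for a name from the list of things; names that differ only in an ending like _2 or _b are one class to them, and where a whole thing is asked for, a point or a joint stands for the part that bears it (a point fixed in the world has none). Each returns a list of dicts, best first, with "confidence" (0 to 1); they miss things now and then, are a little off and sometimes report something else, mostly with a low value. They report only what shows in the picture. A call takes as long as a camera call.
- regions_of(camera, target): "region" (420x560 bool, what is visible of it).
- mark_of(camera, target): "position" ([x, y, z] in m, in world coordinates, good to about 4 mm: a listed point, or the origin of a listed thing).
The state is a dict: "time_s": time; "joints": joint angles; "joint_velocities": joint speeds; "effort": joint torques, N m; "eef_pos": TCP position; "orientation": TCP orientation; "force": force on the tool from outside, world axes, zero at the start; "wrist_torque": the same for the moment, N m; "opening": finger opening in m; "finger_force": force on a finger pad.
Only numpy, scipy, OpenCV 4.12 (cv2) and the standard library are available. Lean on these libraries where they do the work, as an engineer would, in place of code of your own. Each camera call takes 0.05 s, during which the arm holds its last target. There are 200 camera calls.

## Working session

There is one attempt and no reset: what is moved stays moved. The work goes in short steps, Python scripts to look and compute and a shell command to move; the robot and the scene stay as the last step left them, time stands still between calls to the robot, and variables do not carry over. Pictures are saved under pics/ and viewed, at most 10 in all, crops included, and the job is handed in when it is done.

```bash
mkdir -p pics; cat > h.py <<'E'
import numpy as np, cv2
from station import *
from scipy.spatial.transform import Rotation as R
np.set_printoptions(precision=4,suppress=True)
def cam(n):
    p=camera_params(n); rgb,d=read_camera(n); return p,rgb,d
def cloud(p,d):
    f=210/np.tan(np.radians(p['fov_y'])/2); v,u=np.mgrid[:420,:560]
    c=np.stack([(u-p['cx'])/f*d,(v-p['cy'])/f*d,d],-1)
    Rm=cv2.Rodrigues(np.array(p['rvec'],float))[0]
    return (c-np.array(p['tvec']).ravel())@Rm
def pca(P,lo,hi):
    s=(P[:,2]>lo)&(P[:,2]<hi); r=cv2.minAreaRect((P[s,:2]*1000).astype(np.float32)); return r,s.sum()
E
python3 - <<'E'
from h import *
s=read_state(); print(s['time_s'],s['eef_pos'],s['orientation'],s['opening'])
names=['meter_center','meter_eye','meter_pad','rail','lamp_disc','amber_center','green_center','cell_board','spectacles','lens_cap']
for n in ['top','side']:
    p,rgb,d=cam(n); W=cloud(p,d); np.savez(f'{n}.npz',W=W,d=d,rgb=rgb)
    cv2.imwrite(f'pics/{n}.png',rgb[:,:,::-1])
    for t in names:
        for m in mark_of(n,t)[:2]: print(n,t,np.array(m['position']),round(m['confidence'],2))
        if n=='top':
            for t2 in regions_of(n,t)[:1]:
                g=t2['region']&(d>0); np.save(f'reg_{t}.npy',g)
                P=W[g]; print('   region',g.sum(),cv2.minAreaRect((P[:,:2]*1000).astype(np.float32)),'z',np.percentile(P[:,2],[5,50,95]))
print(read_state()['time_s'])
E
```

```text
0.0 [0.2725 0.5896 0.2552] [ 0.2147  0.9767 -0.001  -0.0002] 0.08523909177408308
top meter_center [ 0.4082 -0.2229  0.0242] 0.82
   region 404 ((408.8049011230469, -230.3271942138672), (32.27736282348633, 117.78681182861328), 8.431802749633789) z [0.0092 0.043  0.0497]
top meter_eye [ 0.4055 -0.1695  0.0211] 0.88
   region 366 ((408.33514404296875, -226.1540985107422), (28.02446937561035, 109.2737045288086), 7.894874095916748) z [0.0324 0.0436 0.0498]
top meter_pad [ 0.4104 -0.2321  0.0027] 0.8
   region 1372 ((407.25982666015625, -232.6614990234375), (91.033935546875, 170.5047607421875), 9.75322437286377) z [-0.001   0.0047  0.0109]
top rail [0.6541 0.0045 0.0005] 0.63
   region 4222 ((653.1012573242188, -13.36724853515625), (465.9866943359375, 136.7018585205078), 89.0361099243164) z [0.0107 0.0239 0.1558]
top lamp_disc [0.6588 0.1223 0.1127] 0.63
   region 4035 ((652.4802856445312, -15.459274291992188), (453.63055419921875, 108.482421875), 84.84471130371094) z [0.0116 0.0949 0.156 ]
top amber_center [0.3956 0.2774 0.0386] 0.7
   region 145 ((384.41717529296875, 275.06634521484375),
[... 568 characters left out ...]
8.093017578125, 32.845909118652344), (64.46469116210938, 64.78279876708984), 2.013047456741333) z [0.0034 0.0095 0.0154]
side meter_center [ 0.4053 -0.2278  0.025 ] 0.76
side meter_eye [ 0.4006 -0.1721  0.02  ] 0.96
side meter_eye [0.4087 0.2325 0.0043] 0.19
side meter_pad [ 0.4112 -0.2336  0.002 ] 0.67
side meter_pad [0.4063 0.1873 0.0355] 0.56
side rail [0.6488 0.004  0.0016] 0.7
side lamp_disc [0.6596 0.1255 0.1119] 0.86
side lamp_disc [ 0.4076 -0.2331  0.0003] 0.64
side amber_center [0.385  0.2762 0.039 ] 0.5
side green_center [0.4076 0.1859 0.0338] 0.82
side green_center [0.393  0.2758 0.0018] 0.71
side cell_board [0.4099 0.2329 0.0019] 0.75
side lens_cap [0.4764 0.0376 0.0005] 0.87
1.6
```

View pics/top.png

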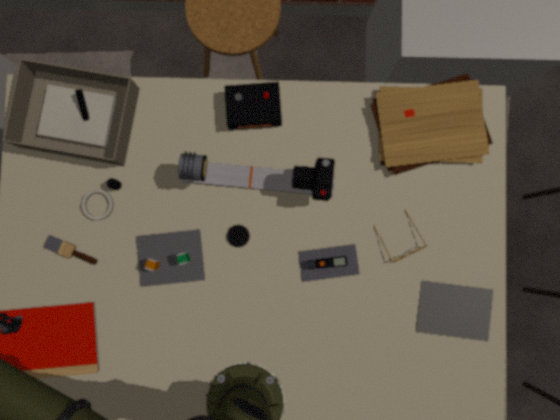

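View pics/side.png

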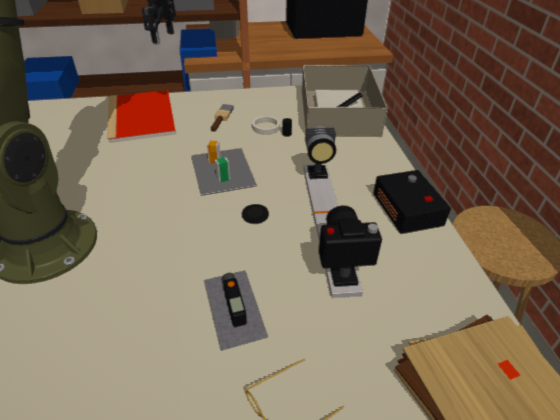

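The top view shows the meter at (330,263) with its snout to the left (+y), amber at (151,265), green at (183,259), and the rail with its lamp at (193,167) and camera at (318,178). The side view agrees: amber is at (213,152), green at (223,170).

```bash
python3 - <<'E'
from h import *
for n in ['top','side']:
    W=np.load(f'{n}.npz')['W'].reshape(-1,3); d=np.load(f'{n}.npz')['d'].ravel()
    W=W[d>0]
    def box(c,h): return W[(abs(W[:,0]-c[0])<h[0])&(abs(W[:,1]-c[1])<h[1])]
    def fit(P,t):
        c,vec,_=cv2.PCACompute2(P[:,:2].astype(np.float64),mean=None)[:3] if 0 else cv2.PCACompute2(P[:,:2].astype(np.float64),None)
        v=vec[0]*np.sign(vec[0][1]); print(n,t,len(P),'c',c.ravel(),'yaw',np.degrees(np.arctan2(v[1],v[0])),cv2.minAreaRect((P[:,:2]*1000).astype(np.float32)))
    P=box([.654,0],[.06,.095]); fit(P[(P[:,2]>.011)&(P[:,2]<.022)],'rail')
    P=box([.654,0],[.08,.26]); fit(P[(P[:,2]>.06)&(P[:,2]<.16)],'lampcam')
    P=box([.41,-.23],[.07,.11]); fit(P[(P[:,2]>.035)&(P[:,2]<.055)],'meter')
    fit(P[(P[:,2]>.002)&(P[:,2]<.008)],'pad')
    P=box([.39,.277],[.03,.03]); fit(P[(P[:,2]>.05)],'amber top')
    P=box([.41,.186],[.03,.03]); fit(P[(P[:,2]>.05)],'green top')
p=camera_params('wrist'); Rm=cv2.Rodrigues(np.array(p['rvec'],float))[0]; C=-Rm.T@np.ravel(p['tvec'])
s=read_state(); T=R.from_quat(s['orientation']).as_matrix()
print('cam in tool',T.T@(C-s['eef_pos']),'\n',T.T@Rm.T,p['fov_y'],'\n',T)
E
```

```text
top rail 1258 c [0.6509 0.001 ] yaw 85.16622546959857 ((651.08837890625, 0.15724945068359375), (192.3430938720703, 65.77845764160156), 86.62716674804688)
top lampcam 2026 c [ 0.644  -0.0547] yaw 85.74477323937302 ((646.1104125976562, -17.885894775390625), (420.1280517578125, 111.18043518066406), 87.22447967529297)
top meter 337 c [ 0.4092 -0.231 ] yaw 97.73801088963793 ((408.4658203125, -226.7235107421875), (27.944164276123047, 109.85857391357422), 8.021846771240234)
top pad 1475 c [ 0.4077 -0.2299] yaw 92.01799249378378 ((410.0316162109375, -229.9752197265625), (219.95077514648438, 139.77346801757812), 89.97329711914062)
top amber top 111 c [0.3897 0.2726] yaw 148.18770061842432 ((389.8322448730469, 273.3199462890625), (27.38250160217285, 30.851619720458984), 72.33950805664062)
top green top 104 c [0.409  0.1847] yaw 28.981619055351594 ((408.8737487792969, 185.746337890625), (29.265316009521484, 27.0849609375), 16.559246063232422)
side rail 736 c [0.6471 0.0321] yaw 72.65137872929219 ((651.6397094726562, 9.685264587402344), (172.75881958007812, 64.4561767578125), 85.59304809570312)

[... 327 characters left out ...]
d 2247 c [ 0.4074 -0.2482] yaw 100.91318081872538 ((410.49847412109375, -233.08538818359375), (213.52821350097656, 137.59197998046875), 89.86378479003906)
side amber top 112 c [0.3896 0.2674] yaw 6.725239718030078 ((390.27197265625, 272.87811279296875), (30.315692901611328, 30.301740646362305), 73.81761169433594)
side green top 127 c [0.4093 0.1799] yaw 6.043710804497231 ((408.88751220703125, 184.39830017089844), (30.97005271911621, 31.228927612304688), 18.86355972290039)
cam in tool [ 0.0755  0.0003 -0.1178] 
 [[ 0.0004 -0.9551 -0.2962]
 [ 1.      0.0005 -0.0003]
 [ 0.0005 -0.2962  0.9551]] 69.04237481469802 
 [[-0.9078  0.4194  0.0001]
 [ 0.4194  0.9078  0.0001]
 [-0.      0.0001 -1.    ]]
```

```bash
python3 -m handwheel '[{"slide":[0.39,-0.97,0],"rot":[0,0,-1],"hand":1},{"slide":[0.39,-0.97,0],"rot":[0,0,-1],"hand":1},{"slide":[0.39,-0.97,0],"rot":[0,0,-1],"hand":1},{"slide":[0.39,-0.97,0],"rot":[0,0,-1],"hand":1},{"slide":[0.39,-0.97,0],"rot":[0,0,-1],"hand":1},{"slide":[0.39,-0.97,0],"rot":[0,0,-1],"hand":1},{"slide":[0.39,-0.97,0],"rot":[0,0,-1],"hand":1},{"slide":[0.39,-0.97,0],"rot":[0,0,-1],"hand":1}]'
cat > look.py <<'E'
from h import *
import sys
s=read_state(); p,rgb,d=cam('wrist'); W=cloud(p,d); np.savez(sys.argv[1]+'.npz',W=W,d=d,rgb=rgb); cv2.imwrite(f'pics/{sys.argv[1]}.png',rgb[:,:,::-1])
T=R.from_quat(s['orientation']).as_matrix(); print(s['time_s'],s['eef_pos'],'tool y ang',np.degrees(np.arctan2(T[1,1],T[0,1])),'z',T[:,2],'j',np.array(s['joints']))
for t in sys.argv[2:]:
    for m in mark_of('wrist',t)[:2]: print(t,np.array(m['position']),round(m['confidence'],2))
    for r in regions_of('wrist',t)[:1]:
        P=W[r['region']&(d>0)]; h=np.percentile(P[:,2],95); Q=P[(P[:,2]>h-.006)&(P[:,2]<h+.01)]
        print('  z95',h,len(P),'all',cv2.minAreaRect((P[:,:2]*1000).astype(np.float32)),'top',cv2.minAreaRect((Q[:,:2]*1000).astype(np.float32)))
E
python3 look.py w1 amber_center green_center cell_board
```

```text
time_s: 2.4
eef_pos: [0.391, 0.2968, 0.2569]
orientation: [0.574, 0.819, 0.001, 0.0]
force: [0.7, 0.8, 0.2]
opening: 0.0853
finger_force: 0.0
2.4 [0.391  0.2968 0.2569] tool y ang 19.91486358666448 z [ 0.0008  0.0008 -1.    ] j [-0.8816 -0.023   0.1761  1.8401  0.0041  1.3229 -0.359 ]
amber_center [0.3896 0.2739 0.035 ] 0.57
  z95 0.0671050929483268 992 all ((390.5213623046875, 274.7744140625), (26.68057632446289, 30.046655654907227), 73.59185791015625) top ((390.4993896484375, 274.6385192871094), (26.407424926757812, 30.012075424194336), 73.59185791015625)
green_center [0.4056 0.1812 0.0334] 0.62
  z95 0.06699302160815072 1084 all ((412.2290344238281, 164.75123596191406), (32.22270202636719, 73.99714660644531), 7.1261305809021) top ((410.06646728515625, 186.63638305664062), (29.845155715942383, 26.94488525390625), 18.45885467529297)
cell_board [0.4126 0.2267 0.0004] 0.9
  z95 0.00734935114761317 13852 all ((410.3298034667969, 229.81561279296875), (152.8379364013672, 194.11199951171875), 7.597069263458252) top ((409.92755126953125, 231.85940551757812), (150.54220581054688, 190.03257751464844), 7.527791500091553)
```

View pics/w1.png

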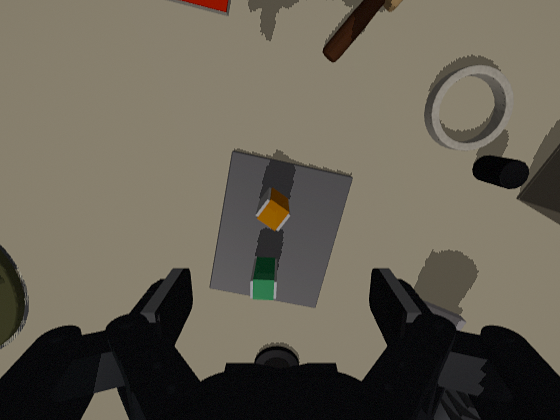

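```bash
python3 - <<'E'
from h import *
z=np.load('w1.npz'); r=z['rgb'][175:310,225:315]; W=z['W']
cv2.imwrite('pics/crop1.png',cv2.resize(r,None,fx=4.4,fy=4.4,interpolation=cv2.INTER_NEAREST)[:,:,::-1])
rgb=z['rgb'].astype(int); m=(W[...,2]>.055)&(W[...,2]<.08)&(rgb.min(-1)>110)
for c in ([.3905,.2745],[.410,.1866]):
    k=m&(np.hypot(W[...,0]-c[0],W[...,1]-c[1])<.025); q=W[k][:,:2]-c
    for x in (q*1000)[::max(1,len(q)//12)]: print(c,x.round(0),np.degrees(np.arctan2(x[1],x[0])).round())
E
```

```text
[0.3905, 0.2745] [-11.  14.] 128.0
[0.3905, 0.2745] [-10.  11.] 132.0
[0.3905, 0.2745] [-10.   9.] 140.0
[0.3905, 0.2745] [-14.   4.] 166.0
[0.3905, 0.2745] [-13.   2.] 172.0
[0.3905, 0.2745] [-14.  -1.] -176.0
[0.3905, 0.2745] [-17.  -5.] -162.0
[0.3905, 0.2745] [15.  5.] 18.0
[0.3905, 0.2745] [16.  3.] 10.0
[0.3905, 0.2745] [13. -1.] -5.0
[0.3905, 0.2745] [12. -6.] -27.0
[0.3905, 0.2745] [13. -7.] -28.0
[0.3905, 0.2745] [ 11. -12.] -49.0
[0.41, 0.1866] [-17.   5.] 165.0
[0.41, 0.1866] [10. 14.] 54.0
[0.41, 0.1866] [12. 12.] 46.0
[0.41, 0.1866] [-15.  -0.] -180.0
[0.41, 0.1866] [-14.  -1.] -175.0
[0.41, 0.1866] [-12.  -2.] -171.0
[0.41, 0.1866] [12.  6.] 26.0
[0.41, 0.1866] [13.  5.] 21.0
[0.41, 0.1866] [-12.  -6.] -152.0
[0.41, 0.1866] [13.  1.] 3.0
[0.41, 0.1866] [-12. -12.] -135.0
[0.41, 0.1866] [ -9. -11.] -130.0
[0.41, 0.1866] [16. -4.] -15.0
[0.41, 0.1866] [17. -6.] -21.0
```

View pics/crop1.png

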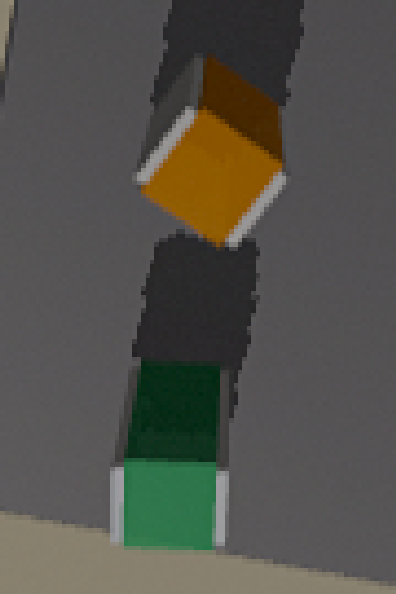

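The crop shows the amber's white plates at its upper-left and lower-right, so its own y is at about -16.4° and its own x at 73.6°. Next I move over the meter.

```bash
python3 -m handwheel '[{"slide":[0.06,-0.9,0],"rot":[0,0,-0.264],"hand":1},{"slide":[0.06,-0.9,0],"rot":[0,0,-0.264],"hand":1},{"slide":[0.06,-0.9,0],"rot":[0,0,-0.264],"hand":1},{"slide":[0.06,-0.9,0],"rot":[0,0,-0.264],"hand":1},{"slide":[0.06,-0.9,0],"rot":[0,0,-0.264],"hand":1},{"slide":[0.06,-0.9,0],"rot":[0,0,-0.264],"hand":1}]' | head -2
python3 -m handwheel '[{"slide":[0,-0.863,-0.19],"rot":[0,0,0],"hand":1},{"slide":[0,-0.863,-0.19],"rot":[0,0,0],"hand":1},{"slide":[0,-0.863,-0.19],"rot":[0,0,0],"hand":1},{"slide":[0,-0.863,-0.19],"rot":[0,0,0],"hand":1},{"slide":[0,-0.863,-0.19],"rot":[0,0,0],"hand":1},{"slide":[0,-0.863,-0.19],"rot":[0,0,0],"hand":1},{"slide":[0,-0.863,-0.19],"rot":[0,0,0],"hand":1}]'
python3 look.py w2 meter_center meter_eye meter_pad
```

```text
time_s: 3.35
eef_pos: [0.4078, 0.025, 0.2566]
time_s: 4.05
eef_pos: [0.4071, -0.232, 0.1991]
orientation: [0.656, 0.755, -0.001, 0.0]
force: [0.5, 0.7, -0.3]
opening: 0.0854
finger_force: 0.0
4.05 [ 0.4071 -0.232   0.1991] tool y ang 8.07187781787178 z [-0.0011 -0.0016 -1.    ] j [-0.4651 -0.0867  0.898   1.9858  0.0745  1.2111  0.5457]
meter_center [ 0.4099 -0.2246  0.0221] 0.87
  z95 0.04559525990257999 3344 all ((409.5334167480469, -225.23301696777344), (28.82223129272461, 108.66974639892578), 7.873931884765625) top ((410.6215515136719, -235.6887969970703), (27.50719451904297, 87.80147552490234), 7.456290245056152)
meter_eye [ 0.4001 -0.1718  0.0214] 0.73
meter_eye [ 0.4066 -0.2312 -0.0025] 0.44
  z95 0.04559605021483469 3334 all ((410.16644287109375, -225.14547729492188), (30.08892059326172, 108.66838073730469), 7.885300636291504) top ((410.62164306640625, -235.6886749267578), (27.506519317626953, 87.80088806152344), 7.458855152130127)
meter_pad [ 0.4092 -0.23   -0.0009] 0.9
  z95 0.0052759774229597 10047 all ((408.3064270019531, -232.3751983642578), (90.07227325439453, 171.41192626953125), 9.109159469604492) top ((408.3064270019531, -232.3751983642578), (90.07227325439453, 171.41192626953125), 9.109159469604492)
```

View pics/w2.png

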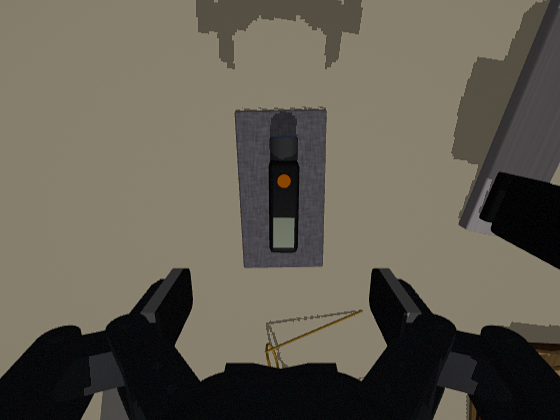

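The wrist view has the meter at (284,205), snout up, on its pad and between the fingers. Fingers and pad line up, so I descend and grip.

```bash
python3 -m handwheel '[{"slide":[0.01,0.003,-0.15],"rot":[0,0,0],"hand":1},{"slide":[0.01,0.003,-0.3],"rot":[0,0,0],"hand":1},{"slide":[0.01,0.003,-0.42],"rot":[0,0,0],"hand":1},{"slide":[0.01,0.003,-0.5],"rot":[0,0,0],"hand":1},{"slide":[0.01,0.003,-0.55],"rot":[0,0,0],"hand":1},{"slide":[0.01,0.003,-0.55],"rot":[0,0,0],"hand":1},{"slide":[0.01,0.003,-0.55],"rot":[0,0,0],"hand":-1},{"slide":[0.01,0.003,-0.55],"rot":[0,0,0],"hand":-1}]'
python3 -m handwheel '[{"slide":[0,0,0],"rot":[0,0,0],"hand":-1},{"slide":[0,0,0],"rot":[0,0,0],"hand":-1},{"slide":[0,0,0],"rot":[0,0,0],"hand":-1},{"slide":[0,0,0],"rot":[0,0,0],"hand":-1},{"slide":[0,0,0],"rot":[0,0,0],"hand":-1}]'
```

```text
time_s: 5.2
eef_pos: [0.4117, -0.229, 0.0354]
orientation: [0.654, 0.757, 0.001, 0.001]
force: [-0.1, -1.1, -0.0]
opening: 0.0591
finger_force: 0.0
time_s: 5.7
eef_pos: [0.4115, -0.2291, 0.0353]
orientation: [0.654, 0.757, 0.001, 0.001]
force: [-1.5, 0.4, 6.4]
opening: 0.0271
finger_force: 60.1
```

```bash
python3 -m handwheel '[{"slide":[0,0,0.06],"rot":[0,0,0],"hand":-1},{"slide":[0,0,0.18],"rot":[0,0,0],"hand":-1},{"slide":[0,0,0.31],"rot":[0,0,0],"hand":-1},{"slide":[0.03,0.03,0.43],"rot":[0,0,0],"hand":-1},{"slide":[0.1,0.094,0.43],"rot":[0,0,-0.07],"hand":-1},{"slide":[0.2,0.187,0.43],"rot":[0,0,-0.15],"hand":-1},{"slide":[0.3,0.281,0.43],"rot":[0,0,-0.22],"hand":-1},{"slide":[0.4,0.375,0.43],"rot":[0,0,-0.273],"hand":-1}]'
python3 -m handwheel '[{"slide":[0.1,0.094,0],"rot":[0,0,0],"hand":-1},{"slide":[0.2,0.187,0],"rot":[0,0,0],"hand":-1},{"slide":[0.3,0.281,0],"rot":[0,0,0],"hand":-1},{"slide":[0.397,0.374,0],"rot":[0,0,0],"hand":-1},{"slide":[0.397,0.374,0],"rot":[0,0,0],"hand":-1}]'
python3 look.py w3 rail lamp_disc meter_center meter_eye
```

```text
time_s: 6.5
eef_pos: [0.5315, -0.115, 0.1634]
orientation: [0.732, 0.681, 0.0, -0.0]
force: [0.2, -0.6, -1.1]
opening: 0.0274
finger_force: 59.4
time_s: 7.0
eef_pos: [0.6526, 0.0033, 0.1618]
orientation: [0.728, 0.686, 0.001, -0.0]
force: [-0.3, 0.4, -3.0]
opening: 0.0272
finger_force: 59.7
7.0 [0.6526 0.0033 0.1618] tool y ang -3.4348983666189468 z [ 0.0005  0.0017 -1.    ] j [-0.6307  0.4711  0.7754  1.5853 -0.3461  1.2269  0.1482]
  z95 0.13550137407097293 15960 all ((655.5330200195312, 75.73368072509766), (182.19918823242188, 125.25236511230469), 84.50261688232422) top ((666.0664672851562, 86.72708129882812), (62.324954986572266, 92.24262237548828), 7.319829940795898)
lamp_disc [0.6608 0.1246 0.111 ] 0.72
  z95 0.17192269699182958 12954 all ((655.4254760742188, 17.80106544494629), (87.33595275878906, 65.61894989013672), 85.67632293701172) top ((653.0599365234375, 7.4972076416015625), (66.82334899902344, 27.885112762451172), 86.49179077148438)
meter_center [0.6584 0.0086 0.1516] 0.8
  z95 0.17192490715342582 12757 all ((653.6822509765625, 17.8233699798584), (87.4665756225586, 27.9693603515625), 86.39387512207031) top ((653.0840454101562, 7.521762847900391), (66.79317474365234, 27.778636932373047), 86.31878662109375)
meter_eye [0.6553 0.0594 0.1476] 0.8
  z95 0.17192871508876192 12969 all ((650.7997436523438, 11.0709228515625), (103.19501495361328, 53.629520416259766), 78.94561767578125) top ((653.0975341796875, 7.6916961669921875), (66.42837524414062, 27.92423439025879), 86.50835418701172)
```

View pics/w3.png

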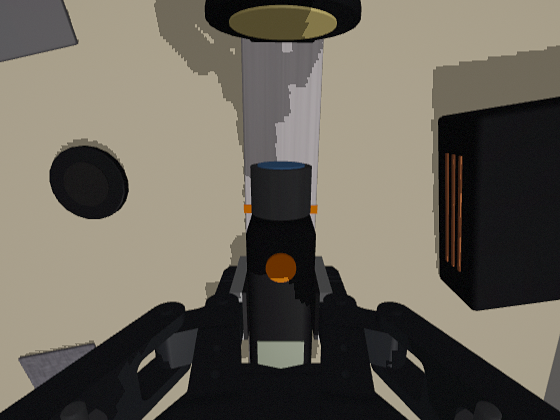

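The image shows the meter held straight along the rail, its eye at (283,165), the orange stripe at (281,209) and the lamp disc at (283,22). I'll now measure the beam axis exactly.

```bash
python3 - <<'E'
from h import *
z=np.load('w3.npz'); W=z['W']; rgb=z['rgb'].astype(int); d=z['d']; hsv=cv2.cvtColor(z['rgb'],cv2.COLOR_RGB2HSV)
m=(W[...,2]>.010)&(W[...,2]<.022)&(d>0)&(W[...,0]>.58)&(W[...,0]<.72)
# edges per row
L=[];Rr=[]
for v in range(50,160):
    u=np.where(m[v])[0]
    if len(u)>40: L.append(W[v,u[0],:2]);Rr.append(W[v,u[-1],:2])
L=np.array(L);Rr=np.array(Rr)
for e in (L,Rr):
    a=np.polyfit(e[:,1],e[:,0],1); print('x at y=0',a[1],'yaw',90-np.degrees(np.arctan(a[0])))
s=m&(hsv[...,0]>5)&(hsv[...,0]<20)&(hsv[...,1]>170); P=W[s]; print('stripe',s.sum(),P.mean(0),P.min(0),P.max(0))
y=np.zeros_like(m); y[:42,225:345]=True; y&=(hsv[...,0]>18)&(hsv[...,0]<35)&(hsv[...,2]>100)&(W[...,1]>.1)&(W[...,1]<.15)&(W[...,2]>.07)
P=W[y]; print('disc',y.sum(),P.min(0),P.max(0),P.mean(0))
k=(W[...,2]>.1)&(W[...,2]<.20)&(abs(W[...,1]-.06)<.05)&(abs(W[...,0]-.655)<.05)&(W[...,1]<.08); P=W[k]
print('meter low-y tip',P[:,1].max(),P[P[:,1]>.045].mean(0), 'snout z max',P[P[:,1]>.045][:,2].max())
E
```

```text
x at y=0 0.6209877124241108 yaw 86.08438643633657
x at y=0 0.6838475395962097 yaw 85.9568706484074
stripe 105 [0.6484 0.0041 0.0169] [ 0.62   -0.0028  0.0151] [0.6848 0.1344 0.0207]
disc 879 [0.6422 0.1203 0.0848] [0.6869 0.1242 0.1382] [0.6744 0.1217 0.1182]
meter low-y tip 0.061902617406846897 [0.6558 0.0543 0.1602] snout z max 0.1652460768232663
```

```bash
python3 -m handwheel '[{"slide":[0,0,-0.06],"rot":[0,0,0],"hand":-1},{"slide":[0,0,-0.11],"rot":[0,0,0],"hand":-1},{"slide":[0,0,-0.14],"rot":[0,0,0],"hand":-1},{"slide":[0,0,-0.14],"rot":[0,0,0],"hand":-1},{"slide":[0,0,-0.14],"rot":[0,0,0],"hand":-1},{"slide":[0,0,-0.14],"rot":[0,0,0],"hand":-1},{"slide":[0,0,-0.14],"rot":[0,0,0],"hand":-1},{"slide":[0,0,-0.14],"rot":[0,0,0],"hand":-1}]' | head -2
python3 - <<'E'
from h import *
p,rgb,d=cam('side'); cv2.imwrite('pics/s2.png',rgb[:,:,::-1])
for t in ['meter_center','meter_eye','lamp_disc']:
    for m in mark_of('side',t)[:1]: print(t,np.array(m['position']),m['confidence'])
E
python3 -m handwheel '[{"slide":[0,0,0],"rot":[0,0,0],"hand":-1},{"slide":[0,0,0],"rot":[0,0,0],"hand":-1},{"slide":[0,0,0],"rot":[0,0,0],"hand":-1},{"slide":[0,0,0],"rot":[0,0,0],"hand":-1},{"slide":[0,0,0],"rot":[0,0,0],"hand":-1},{"slide":[0,0,0],"rot":[0,0,0],"hand":-1},{"slide":[0,0,0],"rot":[0,0,0],"hand":-1},{"slide":[0,0,0],"rot":[0,0,0],"hand":-1}]'
```

```text
time_s: 8.25
eef_pos: [0.6501, -0.0043, 0.1219]
meter_center [ 0.652  -0.0051  0.1097] 0.79
meter_eye [0.4096 0.2345 0.0041] 0.72
lamp_disc [0.6637 0.1252 0.1103] 0.73
time_s: 9.25
eef_pos: [0.6498, -0.0042, 0.1214]
orientation: [0.731, 0.682, 0.0, 0.0]
force: [-0.5, -1.0, -0.7]
opening: 0.0273
finger_force: 59.7
```

View pics/s2.png

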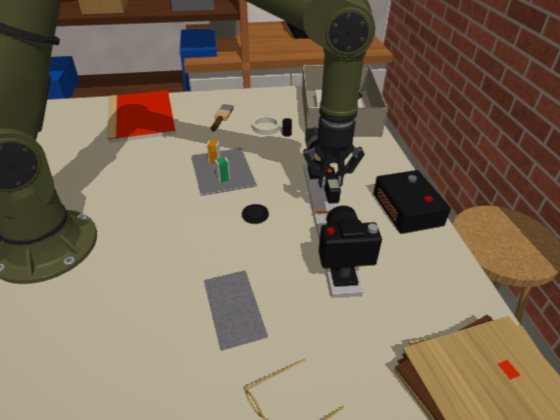

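The side view shows the meter held over the rail at (332,188) in front of the lamp, pad empty. I hold it a bit longer, then carry it back.

```bash
python3 -m handwheel '[{"slide":[0,0,0],"rot":[0,0,0],"hand":-1},{"slide":[0,0,0],"rot":[0,0,0],"hand":-1},{"slide":[0,0,0],"rot":[0,0,0],"hand":-1},{"slide":[0,0,0.06],"rot":[0,0,0],"hand":-1},{"slide":[0,0,0.15],"rot":[0,0,0],"hand":-1},{"slide":[-0.05,-0.048,0.2],"rot":[0,0,0],"hand":-1},{"slide":[-0.15,-0.144,0.2],"rot":[0,0,0.07],"hand":-1},{"slide":[-0.25,-0.24,0.2],"rot":[0,0,0.14],"hand":-1}]' |head -2
python3 -m handwheel '[{"slide":[-0.1,-0.096,0],"rot":[0,0,0.07],"hand":-1},{"slide":[-0.2,-0.192,0],"rot":[0,0,0.133],"hand":-1},{"slide":[-0.3,-0.29,0],"rot":[0,0,0.133],"hand":-1},{"slide":[-0.4,-0.385,0],"rot":[0,0,0.133],"hand":-1},{"slide":[-0.5,-0.481,-0.08],"rot":[0,0,0.133],"hand":-1},{"slide":[-0.553,-0.532,-0.2],"rot":[0,0,0.133],"hand":-1},{"slide":[-0.553,-0.532,-0.3],"rot":[0,0,0.133],"hand":-1},{"slide":[-0.553,-0.532,-0.38],"rot":[0,0,0.133],"hand":-1}]'
```

```text
time_s: 10.05
eef_pos: [0.5749, -0.0771, 0.1834]
time_s: 10.85
eef_pos: [0.4084, -0.2367, 0.0673]
orientation: [0.655, 0.756, 0.001, 0.0]
force: [0.3, 1.1, -1.0]
opening: 0.0274
finger_force: 59.7
```

```bash
python3 -m handwheel '[{"slide":[0,0,-0.04],"rot":[0,0,0],"hand":-1},{"slide":[0,0,-0.075],"rot":[0,0,0],"hand":-1},{"slide":[0,0,-0.095],"rot":[0,0,0],"hand":-1},{"slide":[0,0,-0.105],"rot":[0,0,0],"hand":-1},{"slide":[0,0,-0.105],"rot":[0,0,0],"hand":-1},{"slide":[0,0,-0.105],"rot":[0,0,0],"hand":-1},{"slide":[0,0,-0.105],"rot":[0,0,0],"hand":-1}]'
```

```text
time_s: 11.55
eef_pos: [0.4093, -0.2359, 0.0364]
orientation: [0.654, 0.757, 0.0, 0.001]
force: [0.4, 0.9, -1.6]
opening: 0.0275
finger_force: 59.7
```

```bash
python3 -m handwheel '[{"slide":[0,0,-0.004],"rot":[0,0,0],"hand":-1},{"slide":[0,0,-0.004],"rot":[0,0,0],"hand":-1},{"slide":[0,0,-0.004],"rot":[0,0,0],"hand":1},{"slide":[0,0,-0.004],"rot":[0,0,0],"hand":1},{"slide":[0,0,-0.004],"rot":[0,0,0],"hand":1},{"slide":[0,0,-0.004],"rot":[0,0,0],"hand":1},{"slide":[0,0,-0.004],"rot":[0,0,0],"hand":1},{"slide":[0,0,-0.004],"rot":[0,0,0],"hand":1}]'
python3 -m handwheel '[{"slide":[0,0,0],"rot":[0,0,0],"hand":1},{"slide":[0,0,0],"rot":[0,0,0],"hand":1},{"slide":[0,0,0.1],"rot":[0,0,0],"hand":1},{"slide":[0,0,0.25],"rot":[0,0,0],"hand":1},{"slide":[0,0,0.4],"rot":[0,0,0],"hand":1},{"slide":[0,0,0.54],"rot":[0,0,0],"hand":1},{"slide":[0,0,0.54],"rot":[0,0,0],"hand":1}]'
python3 look.py w4 meter_center meter_pad
```

```text
time_s: 12.35
eef_pos: [0.4088, -0.2358, 0.0346]
orientation: [0.654, 0.757, -0.0, 0.0]
force: [0.6, 0.3, 0.2]
opening: 0.0854
finger_force: 0.0
time_s: 13.05
eef_pos: [0.4121, -0.2374, 0.2019]
orientation: [0.654, 0.757, 0.004, 0.004]
force: [0.2, -0.2, 0.0]
opening: 0.0852
finger_force: 0.0
13.05 [ 0.4121 -0.2374  0.2019] tool y ang 8.324266869514986 z [ 0.0112 -0.0001 -0.9999] j [-0.5665 -0.0953  1.0049  1.9764  0.0811  1.2073  0.5535]
meter_center [ 0.4099 -0.2308  0.0251] 0.65
  z95 0.045610335168560834 3284 all ((408.5296936035156, -232.4791717529297), (29.437244415283203, 109.47811126708984), 8.583759307861328) top ((410.57647705078125, -242.75262451171875), (27.84263801574707, 88.510986328125), 8.08375072479248)
  z95 0.005302436516468169 10051 all ((407.82025146484375, -233.35330200195312), (91.49020385742188, 172.22705078125), 9.000234603881836) top ((407.91705322265625, -233.19091796875), (91.24820709228516, 171.93655395507812), 9.000234603881836)
```

View pics/w4.png

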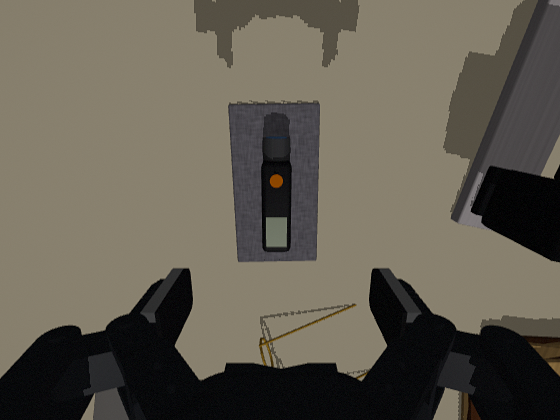

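The meter lies flat on the pad, about (277,195) in the picture, within 2 mm of the centre and released. Now to the amber cell.

```bash
python3 -m handwheel '[{"slide":[0,0.16,0],"rot":[0,0,-0.1],"hand":1},{"slide":[0,0.32,0],"rot":[0,0,-0.25],"hand":1},{"slide":[0,0.48,0],"rot":[0,0,-0.4],"hand":1},{"slide":[0,0.64,0],"rot":[0,0,-0.549],"hand":1},{"slide":[0,0.8,0],"rot":[0,0,-0.549],"hand":1},{"slide":[0,0.85,0],"rot":[0,0,-0.549],"hand":1}]'|head -2
python3 -m handwheel '[{"slide":[-0.06,0.16,0],"rot":[0,0,0],"hand":1},{"slide":[-0.06,0.32,0],"rot":[0,0,0],"hand":1},{"slide":[-0.06,0.48,0],"rot":[0,0,0],"hand":1},{"slide":[-0.06,0.64,0],"rot":[0,0,0],"hand":1},{"slide":[-0.06,0.8,0],"rot":[0,0,0],"hand":1},{"slide":[-0.06,0.85,0],"rot":[0,0,0],"hand":1},{"slide":[-0.06,0.85,0],"rot":[0,0,0],"hand":1},{"slide":[-0.06,0.85,0],"rot":[0,0,0],"hand":1}]'
python3 look.py w5 amber_center; python3 -c "
from station import *;print(read_state()['eef_pos'])"
```

```text
time_s: 13.9
eef_pos: [0.4073, 0.0227, 0.1949]
time_s: 14.7
eef_pos: [0.3907, 0.2725, 0.1951]
orientation: [0.801, 0.599, -0.002, 0.001]
force: [-0.1, -1.0, 0.3]
opening: 0.0854
finger_force: 0.0
14.7 [0.3907 0.2725 0.1951] tool y ang -16.441118761683494 z [-0.0021 -0.0032 -1.    ] j [-0.8946 -0.0098  0.2286  1.9539  0.0037  1.2009 -0.9544]
amber_center [0.3905 0.2736 0.0317] 0.98
  z95 0.06705982369335044 1418 all ((388.9104919433594, 265.0340576171875), (46.01368713378906, 32.67104721069336), 72.25259399414062) top ((390.7103271484375, 274.86187744140625), (25.892953872680664, 29.403955459594727), 74.26982116699219)
[0.3912048  0.27222813 0.19623982]
```

View pics/w5.png

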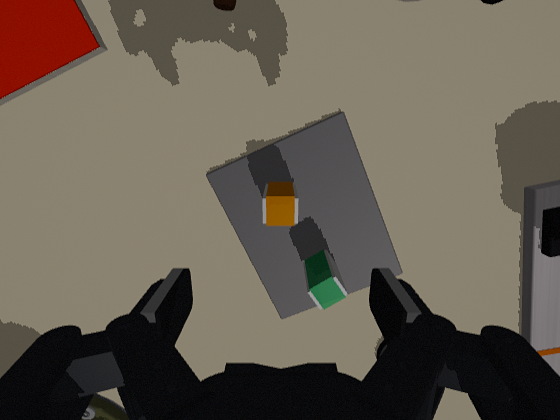

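The picture shows amber at (281,210) square to the jaws, white plates left and right, with green at (326,290) clear of the fingers. I descend.

```bash
python3 -m handwheel '[{"slide":[0,0.008,-0.12],"rot":[0,0,0],"hand":1},{"slide":[0,0.008,-0.24],"rot":[0,0,0],"hand":1},{"slide":[0,0.008,-0.34],"rot":[0,0,0],"hand":1},{"slide":[0,0.008,-0.42],"rot":[0,0,0],"hand":1},{"slide":[0,0.008,-0.47],"rot":[0,0,0],"hand":1},{"slide":[0,0.008,-0.5],"rot":[0,0,0],"hand":1},{"slide":[0,0.008,-0.5],"rot":[0,0,0],"hand":1},{"slide":[0,0.008,-0.5],"rot":[0,0,0],"hand":1}]'
python3 -m handwheel '[{"slide":[0,0,0],"rot":[0,0,0],"hand":-1},{"slide":[0,0,0],"rot":[0,0,0],"hand":-1},{"slide":[0,0,0],"rot":[0,0,0],"hand":-1},{"slide":[0,0,0],"rot":[0,0,0],"hand":-1},{"slide":[0,0,0],"rot":[0,0,0],"hand":-1},{"slide":[0,0,0],"rot":[0,0,0],"hand":-1},{"slide":[0,0,0],"rot":[0,0,0],"hand":-1},{"slide":[0,0,0],"rot":[0,0,0],"hand":-1}]'
```

```text
time_s: 15.65
eef_pos: [0.3915, 0.2765, 0.0474]
orientation: [0.801, 0.599, 0.001, 0.0]
force: [-0.5, 0.9, -0.3]
opening: 0.0855
finger_force: 0.0
time_s: 16.45
eef_pos: [0.3912, 0.2769, 0.0472]
orientation: [0.801, 0.599, 0.001, -0.0]
force: [-0.3, -0.7, 5.5]
opening: 0.0295
finger_force: 59.5
```

```bash
python3 -m handwheel '[{"slide":[0,0,0.05],"rot":[0,0,0],"hand":-1},{"slide":[0,0,0.15],"rot":[0,0,0],"hand":-1},{"slide":[0,0,0.27],"rot":[0,0,0],"hand":-1},{"slide":[0,0,0.39],"rot":[0,0,0],"hand":-1},{"slide":[0.04,-0.04,0.48],"rot":[0,0,0.04],"hand":-1},{"slide":[0.12,-0.125,0.5],"rot":[0,0,0.1],"hand":-1},{"slide":[0.21,-0.22,0.5],"rot":[0,0,0.19],"hand":-1},{"slide":[0.3,-0.313,0.5],"rot":[0,0,0.276],"hand":-1}]'|head -2
python3 -m handwheel '[{"slide":[0.09,-0.094,0],"rot":[0,0,0],"hand":-1},{"slide":[0.18,-0.188,0],"rot":[0,0,0],"hand":-1},{"slide":[0.27,-0.281,0],"rot":[0,0,0],"hand":-1},{"slide":[0.36,-0.375,0],"rot":[0,0,0],"hand":-1},{"slide":[0.45,-0.469,0],"rot":[0,0,0],"hand":-1},{"slide":[0.53,-0.552,0],"rot":[0,0,0],"hand":-1},{"slide":[0.571,-0.595,0],"rot":[0,0,0],"hand":-1},{"slide":[0.571,-0.595,0],"rot":[0,0,0],"hand":-1}]'
python3 -m handwheel '[{"slide":[0,0,-0.06],"rot":[0,0,0],"hand":-1},{"slide":[0,0,-0.14],"rot":[0,0,0],"hand":-1},{"slide":[0,0,-0.21],"rot":[0,0,0],"hand":-1},{"slide":[0,0,-0.24],"rot":[0,0,0],"hand":-1},{"slide":[0,0,-0.253],"rot":[0,0,0],"hand":-1},{"slide":[0,0,-0.253],"rot":[0,0,0],"hand":-1},{"slide":[0,0,-0.253],"rot":[0,0,0],"hand":-1},{"slide":[0,0,-0.253],"rot":[0,0,0],"hand":-1}]'
python3 look.py w6 amber_center lamp_disc; python3 - <<'E'
from h import *
z=np.load('w6.npz'); W=z['W']; d=z['d']
m=(W[...,2]>.010)&(W[...,2]<.022)&(d>0)&(W[...,0]>.58)&(W[...,0]<.72)&(W[...,1]>.02)&(W[...,1]<.12)
L=[];Q=[]
for v in range(420):
    u=np.where(m[v])[0]
    if len(u)>40: L.append(W[v,u[0],:2]);Q.append(W[v,u[-1],:2])
for e in map(np.array,(L,Q)):
    a=np.polyfit(e[:,1],e[:,0],1); print(len(e),'x at y=0',a[1],'yaw',90-np.degrees(np.arctan(a[0])))
cam('side')
for t in ['amber_center','lamp_disc','meter_center']:
    for x in mark_of('side',t)[:1]: print(t,np.array(x['position']),x['confidence'])
E
```

```text
time_s: 17.25
eef_pos: [0.4813, 0.1816, 0.1965]
time_s: 18.05
eef_pos: [0.6526, 0.0004, 0.1952]
orientation: [0.733, 0.68, -0.002, 0.001]
force: [0.1, -0.0, -1.2]
opening: 0.0289
finger_force: 59.4
time_s: 18.85
eef_pos: [0.6528, 0.0042, 0.122]
orientation: [0.731, 0.682, 0.001, 0.001]
force: [0.2, -0.5, -1.5]
opening: 0.0294
finger_force: 59.4
18.85 [0.6528 0.0042 0.122 ] tool y ang -3.957877012950934 z [ 0.002   0.0002 -1.    ] j [-0.4277  0.4472  0.4906  1.6163 -0.2272  1.1331  0.0493]
amber_center [0.6499 0.0008 0.1085] 0.97
  z95 0.1416101372404055 8280 all ((643.8754272460938, -54.916282653808594), (142.58204650878906, 59.28591537475586), 88.68338012695312) top ((652.38916015625, 2.051102638244629), (27.802553176879883, 31.151409149169922), 84.92982482910156)
  z95 0.09937684647592207 23815 all ((651.01904296875, 6.471527099609375), (293.1296691894531, 110.70719909667969), 85.55168914794922) top ((656.8485107421875, 69.80107116699219), (108.94013214111328, 70.72161865234375), 85.8282241821289)
148 x at y=0 0.6191226348564627 yaw 84.26444765646376
148 x at y=0 0.6820180173210988 yaw 84.72297629375268
amber_center [0.6494 0.002  0.1099] 0.62
lamp_disc [0.6617 0.1246 0.1101] 0.66
meter_center [ 0.4084 -0.2332  0.0266] 0.89
```

View pics/w6.png

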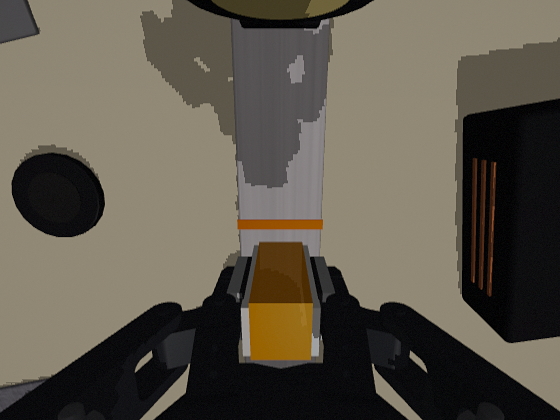

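The amber cell sits centred over the rail between the jaws at (281,330), gripped by its white plates and square to the beam. I let it settle and hand in.

```bash
python3 -m handwheel '[{"slide":[0,0,0],"rot":[0,0,0],"hand":-1},{"slide":[0,0,0],"rot":[0,0,0],"hand":-1},{"slide":[0,0,0],"rot":[0,0,0],"hand":-1},{"slide":[0,0,0],"rot":[0,0,0],"hand":-1},{"slide":[0,0,0],"rot":[0,0,0],"hand":-1}]'; python3 -c "
from station import *;print(close_job())"
```

```text
time_s: 19.8
eef_pos: [0.6521, 0.0042, 0.1207]
orientation: [0.731, 0.682, 0.0, 0.0]
force: [0.9, 0.3, 0.4]
opening: 0.0291
finger_force: 59.4
the job is handed in; nothing more can be done
None
```

The job is handed in at 19.8 s, with no verdict returned: the meter was held on the beam for over a second and is back on its pad within about 2 mm of centre, and the amber cell is still held by its frosted faces mid-beam, within about 2 mm of the axis.

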